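Put the receipt printer back in service after a roll change

ROBOT

A 6-joint arm with a two-finger parallel gripper is mounted at the origin on a cart in front of the work surface, level with it; the furniture and walls round the work are solid. World frame = base frame: x ahead of the robot, y to its left, z up, the work surface at z = 0. Lengths are in m, angles in rad, forces in N, time in s.
With the tool pointing down it reaches from about 0.4 to 0.825 m from the base axis. Payload 7 kg.
Tool frame: the origin (TCP) lies on the centre line of the jaws, within the pads' length; the fingertips stand 22 mm ahead of it and the grasp point (between the pads) lies 3 mm ahead of it (arm.tcp_to_tips is the distance from the TCP to the fingertips, in m); z points along the fingers, y is the line along which they close (so a half turn about z gives the same grasp; the last joint's range is limited). The gripper opens to 88 mm and grips with 3 to 60 N. Pads are 19 mm wide; open, the fingers measure 130 mm over their backs; the gripper's body (78 mm by 193 mm) begins 47 mm behind the grasp point.
Start: joints at [1.621, 0.359, 0.012, 0, -1.224, -0.288], TCP at [0.159, 0.656, 0.249] pointing down, gripper open.
Joint ranges: [-3.07, 3.07], [-1.43, 2.12], [-1.02, 1.25], [-3.03, 1.67], [-3.05, -0], [-3.03, 3.03]. Speed limits (rad/s): [2.39, 2.39, 3.01, 3.14, 3.14, 3.14].

INTERFACE

Orientations are given as [roll, pitch, yaw] about the fixed x, y, z axes, in that order (R = Rz(yaw) Ry(pitch) Rx(roll)).
In Python, from station import arm gives the robot as it stands.
- The arm moves only by the tool jog_arm, never from a script. Its argument "targets" is a list of rows, each an object of numbers: "dx", "dy", "dz": the shift along the tool's x, y, z in mm; "rx", "ry", "rz": the turn, a rotation vector about the tool's x, y, z in rad; "gripper": the closure, from 0 (fully open) to 1 (shut). In form: [{"dx": .., "dy": .., "dz": .., "rx": .., "ry": .., "rz": .., "gripper": ..}, ...]. A call has exactly 8 rows; each row is the pose to reach, as a shift and turn from the pose commanded when the call began, along the tool's axes at that moment; what a row does not reach only later rows make up. A row lasts 1/12 s, in which the tool goes at most 41.7 mm and 7.16 degrees, less where a joint would pass 70% of its speed; a pose out of reach is approached as far as the arm can. A call with a gripper value outside its range is refused whole. The fingers move at their own pace and stop on an object; "force" is the grip in N (left out, the last holds). Time passes only in rows, so rows that repeat a pose let the fingers close, or fill a call up. It gives the time, the measured TCP pose, the force, the opening and the grip force at its end, in the units of the state.
- arm.get_state(): the state, without advancing time (a new reading comes with each control period).
- arm.grab_frame(name): name is "scene" or "top" or "wrist"; returns a dict with "frame" (420x560x3 uint8, red, green, blue), "z_map" (420x560 float32, m along the optical axis (not along the pixel's ray), 0 where there is no reading), "fx", "fy", "cx", "cy" (pixels), "view" (4x4, takes a point from world to camera coordinates). Camera axes: x right, y down, z forward; pixel columns grow to the right and rows downward; lengths in m; the calibration is good to about 2 mm. A picture is of the moment at which its call begins.
- arm.job_done(): hands the job in; it is judged then, once.
The state is a dict: "t": time; "q": joint angles; "qd": joint speeds; "joint_efforts": joint torques, N m; "eef_pos": TCP position; "ee_rot": TCP orientation; "force": force on the tool from outside, world axes, zero at the start; "moment": the same for the moment, N m; "width": finger opening in m; "gripper_force": force on a finger pad.
Only numpy, scipy, OpenCV 4.12 (cv2) and the standard library are available. Lean on these libraries where they do the work, as an engineer would, in place of code of your own. Each camera call takes 0.05 s, during which the arm holds its last target. There are 200 camera calls.

TASK

A new roll has just been put in the receipt printer: press its lid shut until it snaps home, then switch the printer on at its power rocker, and then press the feed key all the way down and keep it down for a good second to run the paper out. Keep to that order: no power while the lid is open, and no feed before the power is on. Just press with the closed fingertips: nothing is to be picked up, the printer stays where it stands, and the things round it are left alone.

Things in the scene. Friction and masses are not known exactly. Their poses are not given: they have to be found in the camera images.
- printer: white receipt printer, loose on rubber feet, about 1.5 kg, 160 mm deep (x), 140 wide (y), 113 high when shut. Origin: centre of its underside, on the counter; z up; its front faces its own -x; +y is on the left for someone facing that front. Control strip: flat top of the front 50 mm, 100 mm up: power rocker at the left (pivot y = +38), feed key at the right (y = -38), both at x = -57 mm
- printer_lid (a joint): lid angle, rad: 0 shut, grows as it opens; starts half open (0.45 to 0.9). A stiff hinge (0.12 N m) lets it stay where it is left. At about 0.14 rad (front edge 13 mm up) the shaft under the lid meets two spring hooks; 8 to 12 N, slowly, down near the front edge pushes it past them, and it snaps to 0 and stays; short of that it stays ajar
- lid_hinge (a point): point on the lid's hinge axis (which runs along the printer's y), middle of the printer's rear, 68 mm behind its origin and 103 mm up. A wide till screen, 0.42 m high on a black cash drawer, stands beyond it to the left: keep the arm clear of it
- lid_edge (a point): middle of the lid's front edge, on its top face, moves with the lid. The lid is a white plate 98 x 130 mm, 11 thick, with a dark window; its top face lies 10 mm above the hinge axis when shut, this edge 94 mm ahead of that axis. Press on the top face 15 to 25 mm behind this edge
- printer_rocker (a joint): power rocker, rad: 0 off, 0.35 on; over-centre, it snaps either way past the middle and stays; takes about 5 N at its end
- rocker_end (a point): on top of the rocker's outer (printer's +y) half, 14 mm from its pivot. The black rocker is 20 mm (x) by 36 (y), V-shaped: off, the outer half stands up 0.35 rad; pressed straight down 5 mm here it lies flat, 106 mm above the counter, and the printer is on
- printer_feed (a joint): feed key travel, m: 0 up, 0.004 fully down; a spring returns it, 2 N at first, 5 N fully down
- feed_top (a point): centre of the top of the grey feed key, 18 mm (x) by 26 mm (y), 110 mm above the counter when up; it goes straight down
- counter_bell: white and black call bell, 76 mm wide, 56 high, bystander; origin under its centre
- spare_roll: spare white paper roll standing on end, 56 mm wide, 80 high, bystander; origin under its centre
- cup: white coffee cup with a handle, 61 x 85 x 50 mm, bystander; origin under it
- notebook: black notebook lying flat, 120 x 80 x 16 mm, bystander; origin under its centre
- pen: white ballpoint pen lying flat, 145 mm long, bystander; origin under its centre
- scissors: blue-handled scissors lying flat, 199 mm long, bystander; origin under the middle

How it is judged:
By the outcome, as a careful person would: the job done as asked, in the order asked, and still so for the second after the job is handed in, with the robot touching nothing.
It also fails if it takes over 51 s, if anything falls off the work surface, if the arm or the gripper's body presses on something with over 40 N, if the wrist force passes 120 N, or if a joint passes its speed limit or range.

## Working session

There is one attempt and no reset: what is moved stays moved. The work goes in short steps, Python scripts to look and compute and a tool call to move; the robot and the scene stay as the last step left them, time stands still between calls to the robot, and variables do not carry over. Pictures are saved under pics/ and viewed, at most 10 in all, crops included, and the job is handed in when it is done.

Besides the shell and the picture viewer there is one more tool, called as name(argument=value, ...) on one line, values as JSON. jog_arm: Moves the arm, as the interface text tells. Its arguments: {"type":"object","properties":{"targets":{"type":"array","items":{"type":"object","properties":{"dx":{"type":"number"},"dy":{"type":"number"},"dz":{"type":"number"},"rx":{"type":"number"},"ry":{"type":"number"},"rz":{"type":"number"},"gripper":{"type":"number"}}}},"force":{"type":"number"}},"required":["targets"]}

```bash
mkdir -p pics
cat > h.py <<'E'
import numpy as np, cv2
from station import arm
def grab(n):
    f=arm.grab_frame(n); np.savez(f'{n}.npz',**f); return f
def cloud(f):
    z=f['z_map']; v,u=np.mgrid[:z.shape[0],:z.shape[1]]
    P=np.stack([(u-f['cx'])/f['fx']*z,(v-f['cy'])/f['fy']*z,z,np.ones_like(z)],-1)
    W=(P@np.linalg.inv(f['view']).T)[...,:3]; W[z==0]=np.nan; return W
def save(f,p,s=1.4): cv2.imwrite('pics/'+p,cv2.resize(f['frame'][...,::-1],None,fx=s,fy=s))
E
python3 - <<'E'
from h import *
for n in ['scene','top']: save(grab(n),n+'1.png')
s=arm.get_state(); print(s)
E
```

```text
{'t': 0.1, 'q': array([ 1.62108082e+00,  3.59289427e-01,  1.11521414e-02, -3.21073072e-04,
       -1.22411568e+00, -2.88092358e-01]), 'qd': array([-5.28986435e-05, -1.64643005e-04,  2.49409481e-03,  9.46095379e-04,
       -9.14781587e-04, -1.04540794e-03]), 'joint_efforts': array([-9.26468019e-04, -5.84162450e+01,  2.93751365e+01,  7.01555058e+00,
        1.02144544e-02, -5.18152433e-05]), 'eef_pos': array([0.15894103, 0.65559454, 0.24773153]), 'ee_rot': array([ 3.14011028e+00, -1.24497735e-04, -2.37917082e-01]), 'force': array([0.48010147, 0.3212288 , 0.18885679]), 'moment': array([0.03272868, 0.04940118, 0.06873148]), 'gripper_force': 0.0, 'width': 0.0876258842072491}
```

View pics/scene1.png

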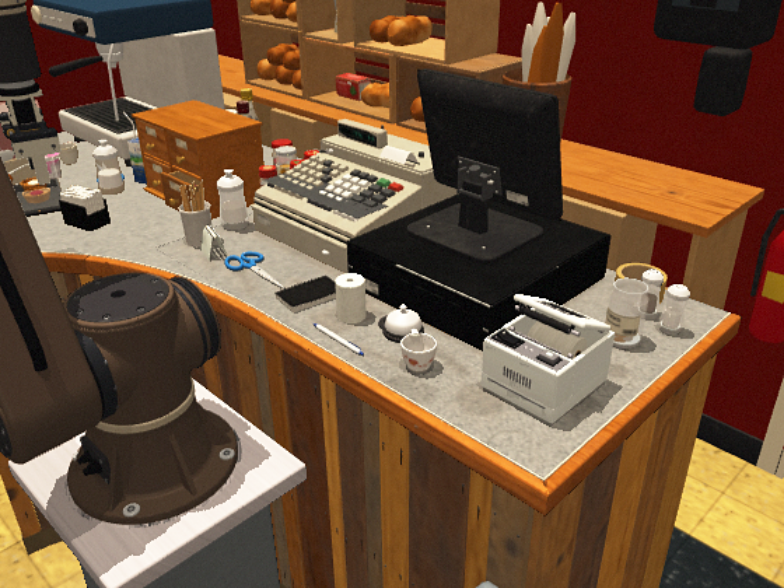

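View pics/top1.png

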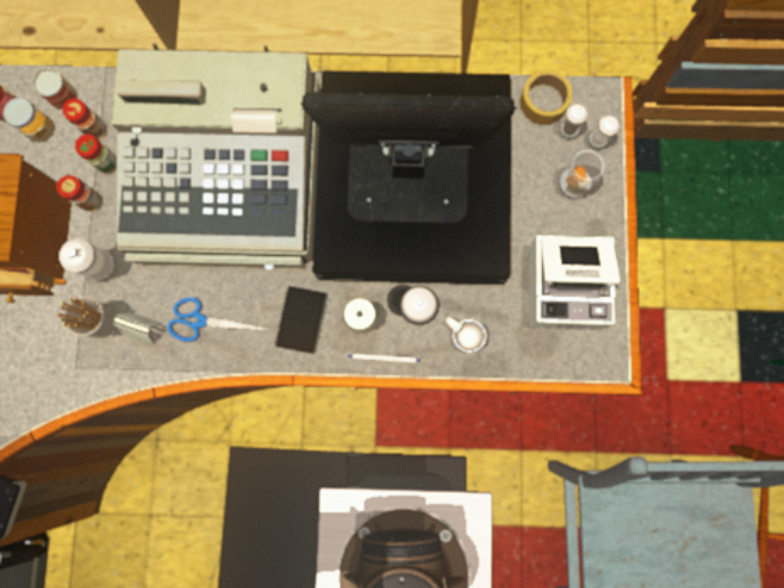

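The printer stands at the right end of the counter: lid about (578,265) in the top view, rocker (553,310) and feed key (597,310). The drawer and screen lie left of and beyond it.

Run:
```python
from h import *
f=dict(np.load('top.npz')); W=cloud(f)
print('cam',np.linalg.inv(f['view'])[:3,3],f['fx'])
for u,v in [(553,310),(597,310),(578,322),(575,272),(545,240),(612,240),(578,285),(555,360),(410,200),(415,110)]:
    a,b=int(v/1.4),int(u/1.4); print((u,v),W[a,b].round(4),f['frame'][a,b])
fr=f['frame'].astype(int)
sub=np.zeros(fr.shape[:2],bool); sub[160:236,372:450]=1
m=sub&(W[...,2]>0.03)&(W[...,2]<0.3)
n,l,st,c=cv2.connectedComponentsWithStats(m.astype(np.uint8)); k=1+st[1:,4].argmax(); m=l==k
P=W[m]; print(st[k],P.min(0),P.max(0))
s=m&(abs(W[...,2]-0.1)<0.006); r=cv2.minAreaRect(W[s][:,:2].astype(np.float32)*1000); print('strip',s.sum(),r)
Q=W[m&(W[...,2]>0.12)]; c0=Q.mean(0); U,S,V=np.linalg.svd(Q-c0); print('lid',len(Q),c0,V[2],Q.max(0))
# dark/light pixels in strip
save(dict(frame=f['frame'][150:245,365:460]),'crop_top.png',6)
```

```text
cam [ 0.29105141 -0.0025066   1.40480423] 523.0245769045571
(553, 310) [ 0.477  -0.2548  0.1159] [61 57 51]
(597, 310) [ 0.4804 -0.3337  0.1069] [250 253 253]
(578, 322) [ 0.4583 -0.3012  0.0952] [241 239 216]
(575, 272) [ 0.5391 -0.2846  0.152 ] [180 170 153]
(545, 240) [ 0.6029 -0.2398  0.1201] [252 250 240]
(612, 240) [ 0.6082 -0.3625  0.1112] [250 250 241]
(578, 285) [ 0.5197 -0.2926  0.1367] [53 49 40]
(555, 360) [ 0.3965 -0.2788  0.0029] [186 170 149]
(410, 200) [0.6716 0.0059 0.1229] [53 52 48]
(415, 110) [ 7.203e-01 -6.000e-04  4.092e-01] [48 43 37]
[ 379  168   64   67 3913] [ 0.45655194 -0.37043421  0.03025028] [ 0.61857839 -0.2281772   0.16216187]
strip 1123 ((537.6213989257812, -299.5660400390625), (141.95907592773438, 161.20147705078125), 89.5212631225586)
lid 1523 [ 0.55438958 -0.29819678  0.13925793] [-0.35952168  0.00243429 -0.93313356] [ 0.60330118 -0.23384428  0.16216187]
```

View pics/crop_top.png

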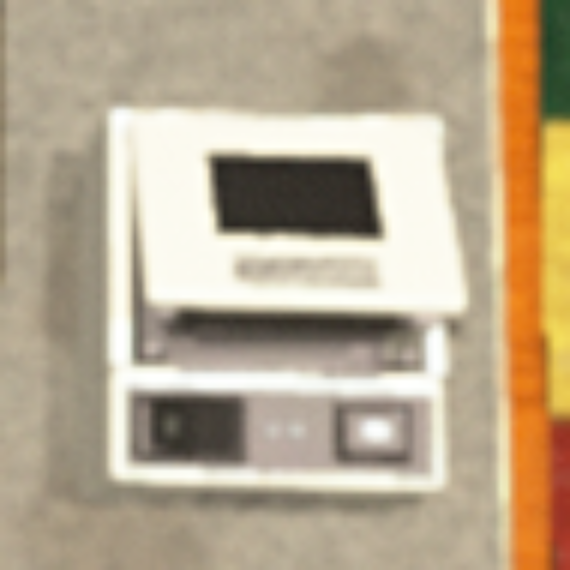

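Printer centre is about (0.538, -0.300) with yaw near 0, and the feed key and rocker agree with that. Moving in with the fingers closed, by a waypoint clear of the screen.

jog_arm(targets=[{"dx": 390, "dy": 457, "dz": 0, "rz": -0.23, "gripper": 1}, {"dx": 390, "dy": 457, "dz": 0, "rz": -0.23, "gripper": 1}, {"dx": 390, "dy": 457, "dz": 0, "rz": -0.23, "gripper": 1}, {"dx": 390, "dy": 457, "dz": 0, "rz": -0.23, "gripper": 1}, {"dx": 390, "dy": 457, "dz": 0, "rz": -0.23, "gripper": 1}, {"dx": 390, "dy": 457, "dz": 0, "rz": -0.23, "gripper": 1}, {"dx": 390, "dy": 457, "dz": 0, "rz": -0.23, "gripper": 1}, {"dx": 390, "dy": 457, "dz": 0, "rz": -0.23, "gripper": 1}])

```text
invalid input at $.targets[0]: expected keys dx, dy, dz, rx, ry, rz, gripper
```

jog_arm(targets=[{"dx": 390, "dy": 457, "dz": 0, "rx": 0, "ry": 0, "rz": -0.23, "gripper": 1}, {"dx": 390, "dy": 457, "dz": 0, "rx": 0, "ry": 0, "rz": -0.23, "gripper": 1}, {"dx": 390, "dy": 457, "dz": 0, "rx": 0, "ry": 0, "rz": -0.23, "gripper": 1}, {"dx": 390, "dy": 457, "dz": 0, "rx": 0, "ry": 0, "rz": -0.23, "gripper": 1}, {"dx": 390, "dy": 457, "dz": 0, "rx": 0, "ry": 0, "rz": -0.23, "gripper": 1}, {"dx": 390, "dy": 457, "dz": 0, "rx": 0, "ry": 0, "rz": -0.23, "gripper": 1}, {"dx": 390, "dy": 457, "dz": 0, "rx": 0, "ry": 0, "rz": -0.23, "gripper": 1}, {"dx": 390, "dy": 457, "dz": 0, "rx": 0, "ry": 0, "rz": -0.23, "gripper": 1}])

```text
t: 0.77
eef_pos: [0.3099, 0.3564, 0.2484]
ee_rot: [3.142, 0.0, -0.007]
force: [-0.0, 0.2, 0.6]
width: 0.0397
gripper_force: 0.0
```

jog_arm(targets=[{"dx": 130, "dy": 280, "dz": 0, "rx": 0, "ry": 0, "rz": 0, "gripper": 1}, {"dx": 130, "dy": 280, "dz": 0, "rx": 0, "ry": 0, "rz": 0, "gripper": 1}, {"dx": 130, "dy": 280, "dz": 0, "rx": 0, "ry": 0, "rz": 0, "gripper": 1}, {"dx": 130, "dy": 280, "dz": 0, "rx": 0, "ry": 0, "rz": 0, "gripper": 1}, {"dx": 130, "dy": 280, "dz": 0, "rx": 0, "ry": 0, "rz": 0, "gripper": 1}, {"dx": 130, "dy": 280, "dz": 0, "rx": 0, "ry": 0, "rz": 0, "gripper": 1}, {"dx": 130, "dy": 280, "dz": 0, "rx": 0, "ry": 0, "rz": 0, "gripper": 1}, {"dx": 130, "dy": 280, "dz": 0, "rx": 0, "ry": 0, "rz": 0, "gripper": 1}])

```text
t: 1.43
eef_pos: [0.4379, 0.074, 0.2485]
ee_rot: [3.141, 0.0, -0.01]
force: [0.1, 0.4, 0.1]
width: 0.0005
gripper_force: 0.0
```

jog_arm(targets=[{"dx": 50, "dy": 310, "dz": 0, "rx": 0, "ry": 0, "rz": 0, "gripper": 1}, {"dx": 50, "dy": 310, "dz": 0, "rx": 0, "ry": 0, "rz": 0, "gripper": 1}, {"dx": 50, "dy": 310, "dz": 0, "rx": 0, "ry": 0, "rz": 0, "gripper": 1}, {"dx": 50, "dy": 310, "dz": 0, "rx": 0, "ry": 0, "rz": 0, "gripper": 1}, {"dx": 50, "dy": 310, "dz": 0, "rx": 0, "ry": 0, "rz": 0, "gripper": 1}, {"dx": 50, "dy": 310, "dz": 0, "rx": 0, "ry": 0, "rz": 0, "gripper": 1}, {"dx": 50, "dy": 310, "dz": 0, "rx": 0, "ry": 0, "rz": 0, "gripper": 1}, {"dx": 50, "dy": 310, "dz": 0, "rx": 0, "ry": 0, "rz": 0, "gripper": 1}])

```text
t: 2.1
eef_pos: [0.4848, -0.2364, 0.248]
ee_rot: [3.141, 0.001, -0.01]
force: [0.5, 1.7, 0.5]
width: 0.0006
gripper_force: 0.0
```

Run:
```python
from h import *
f=grab('wrist'); save(f,'w1.png'); W=cloud(f)
s=arm.get_state(); print(s['eef_pos'],s['ee_rot'])
box=(W[...,0]>.44)&(W[...,0]<.64)&(W[...,1]>-.39)&(W[...,1]<-.21)
Z=W[...,2]
for lo,hi in [(.03,.09),(.095,.104),(.104,.115),(.115,.2)]:
    m=box&(Z>lo)&(Z<hi); P=W[m]; print(lo,m.sum(), np.percentile(P,[1,50,99],axis=0).round(4).tolist() if len(P) else '')
for x in np.arange(.455,.62,.01):
    m=box&(abs(W[...,0]-x)<.003)&(abs(W[...,1]+.30)<.02); print(round(x,3),m.sum(),np.nanmedian(Z[m]).round(4) if m.any() else '')
```

```text
[ 0.48519051 -0.23792348  0.24768554] [ 3.14064422e+00  1.67583792e-03 -1.05060540e-02]
0.03 815 [[0.5081, -0.3595, 0.0401], [0.5086, -0.2949, 0.0751], [0.5121, -0.2368, 0.0899]]
0.095 10599 [[0.4606, -0.3654, 0.0958], [0.4952, -0.2939, 0.1], [0.6178, -0.2287, 0.1036]]
0.104 4441 [[0.4726, -0.3596, 0.1043], [0.6046, -0.2869, 0.1106], [0.6131, -0.2351, 0.1149]]
0.115 26572 [[0.5208, -0.3602, 0.1155], [0.5614, -0.2972, 0.1371], [0.6038, -0.2347, 0.1538]]
0.455 0 
0.465 329 0.1002
0.475 367 0.1005
0.485 384 0.1005
0.495 405 0.1005
0.505 486 0.1014
0.515 2438 0.3083
0.525 398 0.151
0.535 659 0.1517
0.545 652 0.1464
0.555 634 0.141
0.565 613 0.1361
0.575 592 0.1309
0.585 589 0.1257
0.595 550 0.1203
0.605 534 0.1147
0.615 317 0.0997
```

View pics/w1.png

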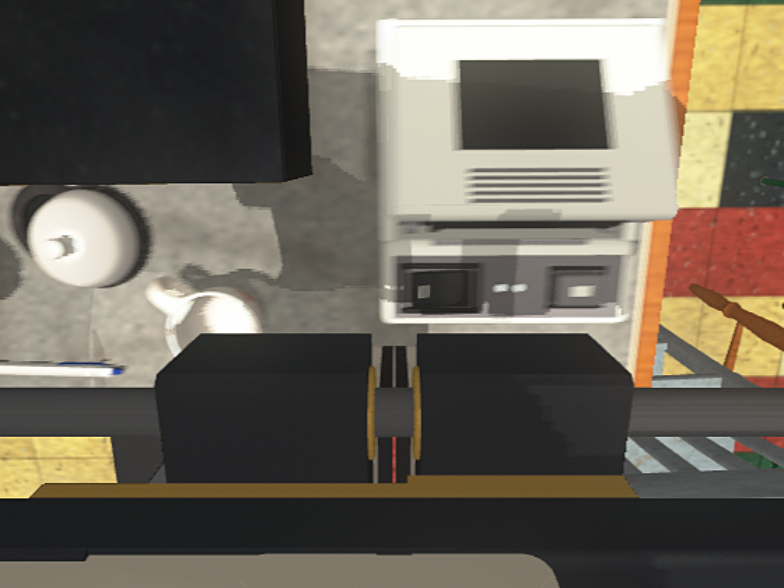

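The wrist view shows the printer square on, with the rocker at (440,288), the feed key at (580,290) and the lid edge along row 215. The lid slope gives about 0.49 rad. Going above the lid, then down just short of it.

jog_arm(targets=[{"dx": 63, "dy": 60, "dz": 0, "rx": 0, "ry": 0, "rz": 0, "gripper": 1}, {"dx": 63, "dy": 60, "dz": 0, "rx": 0, "ry": 0, "rz": 0, "gripper": 1}, {"dx": 63, "dy": 60, "dz": 0, "rx": 0, "ry": 0, "rz": 0, "gripper": 1}, {"dx": 63, "dy": 60, "dz": 35, "rx": 0, "ry": 0, "rz": 0, "gripper": 1}, {"dx": 63, "dy": 60, "dz": 60, "rx": 0, "ry": 0, "rz": 0, "gripper": 1}, {"dx": 63, "dy": 60, "dz": 70, "rx": 0, "ry": 0, "rz": 0, "gripper": 1}, {"dx": 63, "dy": 60, "dz": 70, "rx": 0, "ry": 0, "rz": 0, "gripper": 1}, {"dx": 63, "dy": 60, "dz": 70, "rx": 0, "ry": 0, "rz": 0, "gripper": 1}])

```text
t: 2.82
eef_pos: [0.5476, -0.2933, 0.179]
ee_rot: [3.141, 0.001, -0.007]
force: [0.2, -0.4, 0.7]
width: 0.0003
gripper_force: 0.0
```

jog_arm(targets=[{"dx": 0, "dy": 2, "dz": 4, "rx": 0, "ry": 0, "rz": 0, "gripper": 1}, {"dx": -1, "dy": 4, "dz": 8, "rx": 0, "ry": 0, "rz": 0, "gripper": 1}, {"dx": -3, "dy": 4, "dz": 12, "rx": 0, "ry": 0, "rz": 0, "gripper": 1}, {"dx": -5, "dy": 4, "dz": 15, "rx": 0, "ry": 0, "rz": 0, "gripper": 1}, {"dx": -7, "dy": 4, "dz": 18, "rx": 0, "ry": 0, "rz": 0, "gripper": 1}, {"dx": -8, "dy": 4, "dz": 21, "rx": 0, "ry": 0, "rz": 0, "gripper": 1}, {"dx": -9, "dy": 4, "dz": 24, "rx": 0, "ry": 0, "rz": 0, "gripper": 1}, {"dx": -10, "dy": 4, "dz": 26, "rx": 0, "ry": 0, "rz": 0, "gripper": 1}])

```text
t: 3.48
eef_pos: [0.5372, -0.2972, 0.1522]
ee_rot: [-3.142, 0.0, -0.008]
force: [1.2, -1.2, 0.5]
width: 0.0005
gripper_force: 0.4
```

jog_arm(targets=[{"dx": 0, "dy": 0, "dz": 1, "rx": 0, "ry": 0, "rz": 0, "gripper": 1}, {"dx": -1, "dy": 0, "dz": 2, "rx": 0, "ry": 0, "rz": 0, "gripper": 1}, {"dx": -1, "dy": 0, "dz": 3, "rx": 0, "ry": 0, "rz": 0, "gripper": 1}, {"dx": -2, "dy": 0, "dz": 4, "rx": 0, "ry": 0, "rz": 0, "gripper": 1}, {"dx": -2, "dy": 0, "dz": 5, "rx": 0, "ry": 0, "rz": 0, "gripper": 1}, {"dx": -3, "dy": 0, "dz": 6, "rx": 0, "ry": 0, "rz": 0, "gripper": 1}, {"dx": -3, "dy": 0, "dz": 7, "rx": 0, "ry": 0, "rz": 0, "gripper": 1}, {"dx": -3, "dy": 0, "dz": 7, "rx": 0, "ry": 0, "rz": 0, "gripper": 1}])

```text
t: 4.15
eef_pos: [0.5345, -0.2972, 0.1459]
ee_rot: [3.141, -0.0, -0.008]
force: [0.3, 0.2, 4.1]
width: 0.0006
gripper_force: 1.6
```

Contact force is building, so I'm pressing slowly.

jog_arm(targets=[{"dx": 0, "dy": 0, "dz": 0.7, "rx": 0, "ry": 0, "rz": 0, "gripper": 1}, {"dx": 0, "dy": 0, "dz": 1.4, "rx": 0, "ry": 0, "rz": 0, "gripper": 1}, {"dx": 0, "dy": 0, "dz": 2.1, "rx": 0, "ry": 0, "rz": 0, "gripper": 1}, {"dx": 0, "dy": 0, "dz": 2.8, "rx": 0, "ry": 0, "rz": 0, "gripper": 1}, {"dx": 0, "dy": 0, "dz": 3.5, "rx": 0, "ry": 0, "rz": 0, "gripper": 1}, {"dx": 0, "dy": 0, "dz": 4.2, "rx": 0, "ry": 0, "rz": 0, "gripper": 1}, {"dx": 0, "dy": 0, "dz": 5, "rx": 0, "ry": 0, "rz": 0, "gripper": 1}, {"dx": 0, "dy": 0, "dz": 5, "rx": 0, "ry": 0, "rz": 0, "gripper": 1}])

```text
t: 4.82
eef_pos: [0.5336, -0.2972, 0.1406]
ee_rot: [-3.141, 0.001, -0.008]
force: [-2.5, 0.5, 1.5]
width: 0.0002
gripper_force: 1.2
```

jog_arm(targets=[{"dx": 0, "dy": 0, "dz": 0.8, "rx": 0, "ry": 0, "rz": 0, "gripper": 1}, {"dx": 0, "dy": 0, "dz": 1.6, "rx": 0, "ry": 0, "rz": 0, "gripper": 1}, {"dx": 0, "dy": 0, "dz": 2.4, "rx": 0, "ry": 0, "rz": 0, "gripper": 1}, {"dx": 0, "dy": 0, "dz": 3.2, "rx": 0, "ry": 0, "rz": 0, "gripper": 1}, {"dx": 0, "dy": 0, "dz": 4, "rx": 0, "ry": 0, "rz": 0, "gripper": 1}, {"dx": 0, "dy": 0, "dz": 4.8, "rx": 0, "ry": 0, "rz": 0, "gripper": 1}, {"dx": 0, "dy": 0, "dz": 5.6, "rx": 0, "ry": 0, "rz": 0, "gripper": 1}, {"dx": 0, "dy": 0, "dz": 5.6, "rx": 0, "ry": 0, "rz": 0, "gripper": 1}])

```text
t: 5.48
eef_pos: [0.5345, -0.2971, 0.1353]
ee_rot: [3.142, -0.0, -0.008]
force: [-1.9, 1.3, 5.3]
width: 0.0005
gripper_force: 1.9
```

jog_arm(targets=[{"dx": 0, "dy": 0, "dz": 0.5, "rx": 0, "ry": 0, "rz": 0, "gripper": 1}, {"dx": 0, "dy": 0, "dz": 1, "rx": 0, "ry": 0, "rz": 0, "gripper": 1}, {"dx": 0, "dy": 0, "dz": 1.5, "rx": 0, "ry": 0, "rz": 0, "gripper": 1}, {"dx": 0, "dy": 0, "dz": 1.5, "rx": 0, "ry": 0, "rz": 0, "gripper": 1}, {"dx": 0, "dy": 0, "dz": 1.5, "rx": 0, "ry": 0, "rz": 0, "gripper": 1}, {"dx": 0, "dy": 0, "dz": 1.5, "rx": 0, "ry": 0, "rz": 0, "gripper": 1}, {"dx": 0, "dy": 0, "dz": 1.5, "rx": 0, "ry": 0, "rz": 0, "gripper": 1}, {"dx": 0, "dy": 0, "dz": 1.5, "rx": 0, "ry": 0, "rz": 0, "gripper": 1}])

```text
t: 6.15
eef_pos: [0.5346, -0.2972, 0.135]
ee_rot: [3.141, -0.001, -0.007]
force: [-4.2, 4.3, 13.7]
width: 0.0003
gripper_force: 6.6
```

That is a hard stop at 113 mm, so the lid is home. Lifting over towards the rocker and checking.

jog_arm(targets=[{"dx": 0, "dy": 0, "dz": -20, "rx": 0, "ry": 0, "rz": 0, "gripper": 1}, {"dx": 0, "dy": 0, "dz": -50, "rx": 0, "ry": 0, "rz": 0, "gripper": 1}, {"dx": -20, "dy": -20, "dz": -60, "rx": 0, "ry": 0, "rz": 0, "gripper": 1}, {"dx": -40, "dy": -40, "dz": -60, "rx": 0, "ry": 0, "rz": 0, "gripper": 1}, {"dx": -54, "dy": -57, "dz": -60, "rx": 0, "ry": 0, "rz": 0, "gripper": 1}, {"dx": -54, "dy": -57, "dz": -60, "rx": 0, "ry": 0, "rz": 0, "gripper": 1}, {"dx": -54, "dy": -57, "dz": -60, "rx": 0, "ry": 0, "rz": 0, "gripper": 1}, {"dx": -54, "dy": -57, "dz": -60, "rx": 0, "ry": 0, "rz": 0, "gripper": 1}])

```text
t: 6.82
eef_pos: [0.4815, -0.2398, 0.1937]
ee_rot: [3.141, -0.001, -0.007]
force: [0.6, 0.4, 0.0]
width: 0.0002
gripper_force: 0.0
```

Run:
```python
from h import *
print(arm.get_state()['eef_pos'])
f=grab('wrist'); save(f,'w2.png'); W=cloud(f); Z=W[...,2]
box=(W[...,0]>.44)&(W[...,0]<.64)&(W[...,1]>-.39)&(W[...,1]<-.21)
P=W[box&(Z>.09)]; print(np.percentile(P,[.5,99.5],axis=0))
m=box&(Z>.108)&(W[...,0]>.508); print(np.percentile(W[m],[1,50,99],axis=0))
for x in (.52,.54,.57,.595): 
    k=m&(abs(W[...,0]-x)<.004); print(x,np.median(Z[k]) if k.any() else None)
print('strip profile along y at x=.481')
for y in np.arange(-.365,-.225,.006):
    k=box&(abs(W[...,0]-.481)<.005)&(abs(W[...,1]-y)<.003)
    print(round(y,3),k.sum(),Z[k].mean().round(4) if k.any() else '')
```

```text
[ 0.48152756 -0.23982767  0.19374053]
[[ 0.46821247 -0.36133699  0.09706775]
 [ 0.60547157 -0.2106568   0.2848188 ]]
[[ 0.50806405 -0.35904771  0.11083843]
 [ 0.52419313 -0.26692202  0.11363009]
 [ 0.60506954 -0.21158467  0.28429092]]
0.52 0.2560603675880895
0.54 0.11256522319597442
0.57 0.11276901071051526
0.595 0.11259166400581562
strip profile along y at x=.481
-0.365 76 0.099
-0.359 138 0.1004
-0.353 85 0.1005
-0.347 97 0.1094
-0.341 147 0.1097
-0.335 149 0.1098
-0.329 157 0.1097
-0.323 227 0.1056
-0.317 146 0.1005
-0.311 134 0.1005
-0.305 139 0.1008
-0.299 138 0.1005
-0.293 145 0.1008
-0.287 137 0.1004
-0.281 126 0.1018
-0.275 139 0.1056
-0.269 151 0.1055
-0.263 147 0.1056
-0.257 136 0.1069
-0.251 144 0.109
-0.245 348 0.1721
-0.239 571 0.188
-0.233 133 0.0995
-0.227 44 0.0971
```

View pics/w2.png

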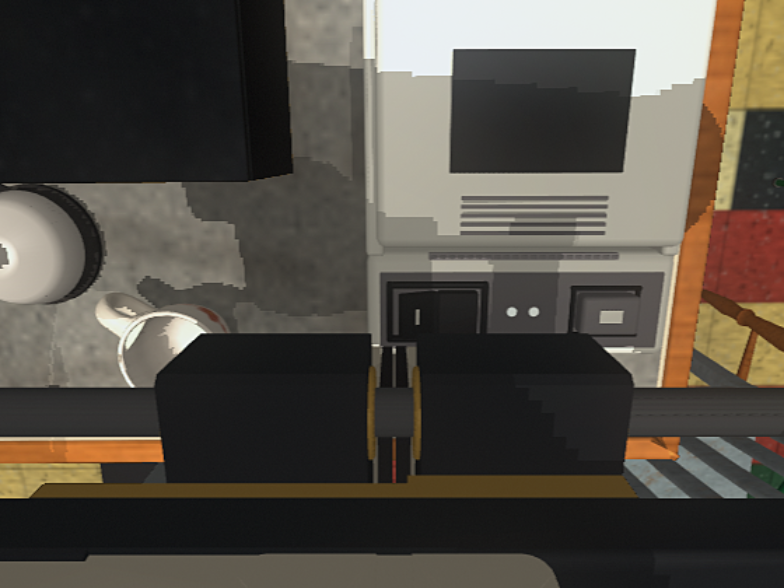

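The lid lies flat at 112.6 mm, so it is shut. The key is centred at y ≈ -0.336 and the rocker pivot at about -0.260. The fingertips (column 395) sit just outside the rocker's outer end, so I'm shifting 4 mm in and pressing.

jog_arm(targets=[{"dx": 0, "dy": 4.5, "dz": 20, "rx": 0, "ry": 0, "rz": 0, "gripper": 1}, {"dx": 0, "dy": 4.5, "dz": 45, "rx": 0, "ry": 0, "rz": 0, "gripper": 1}, {"dx": 0, "dy": 4.5, "dz": 56, "rx": 0, "ry": 0, "rz": 0, "gripper": 1}, {"dx": 0, "dy": 4.5, "dz": 59, "rx": 0, "ry": 0, "rz": 0, "gripper": 1}, {"dx": 0, "dy": 4.5, "dz": 61, "rx": 0, "ry": 0, "rz": 0, "gripper": 1}, {"dx": 0, "dy": 4.5, "dz": 62.5, "rx": 0, "ry": 0, "rz": 0, "gripper": 1}, {"dx": 0, "dy": 4.5, "dz": 64, "rx": 0, "ry": 0, "rz": 0, "gripper": 1}, {"dx": 0, "dy": 4.5, "dz": 65.5, "rx": 0, "ry": 0, "rz": 0, "gripper": 1}])

```text
t: 7.53
eef_pos: [0.4815, -0.2445, 0.1285]
ee_rot: [3.141, -0.001, -0.008]
force: [1.0, -0.4, 0.6]
width: 0.0005
gripper_force: 0.0
```

jog_arm(targets=[{"dx": 0, "dy": 0, "dz": 0.5, "rx": 0, "ry": 0, "rz": 0, "gripper": 1}, {"dx": 0, "dy": 0, "dz": 1, "rx": 0, "ry": 0, "rz": 0, "gripper": 1}, {"dx": 0, "dy": 0, "dz": 1.3, "rx": 0, "ry": 0, "rz": 0, "gripper": 1}, {"dx": 0, "dy": 0, "dz": 1.3, "rx": 0, "ry": 0, "rz": 0, "gripper": 1}, {"dx": 0, "dy": 0, "dz": 1.3, "rx": 0, "ry": 0, "rz": 0, "gripper": 1}, {"dx": 0, "dy": 0, "dz": 1.3, "rx": 0, "ry": 0, "rz": 0, "gripper": 1}, {"dx": 0, "dy": 0, "dz": 1.3, "rx": 0, "ry": 0, "rz": 0, "gripper": 1}, {"dx": 0, "dy": 0, "dz": 1.3, "rx": 0, "ry": 0, "rz": 0, "gripper": 1}])

```text
t: 8.2
eef_pos: [0.4814, -0.2445, 0.1282]
ee_rot: [3.141, -0.002, -0.007]
force: [-1.5, 1.8, 8.8]
width: 0.0003
gripper_force: 4.3
```

It bottomed out flat at 106 mm. Lifting over to the feed key and checking the rocker.

jog_arm(targets=[{"dx": 0, "dy": 0, "dz": -20, "rx": 0, "ry": 0, "rz": 0, "gripper": 1}, {"dx": 0, "dy": 0, "dz": -40, "rx": 0, "ry": 0, "rz": 0, "gripper": 1}, {"dx": 0, "dy": 35, "dz": -50, "rx": 0, "ry": 0, "rz": 0, "gripper": 1}, {"dx": 0, "dy": 70, "dz": -50, "rx": 0, "ry": 0, "rz": 0, "gripper": 1}, {"dx": 0, "dy": 91.5, "dz": -50, "rx": 0, "ry": 0, "rz": 0, "gripper": 1}, {"dx": 0, "dy": 91.5, "dz": -50, "rx": 0, "ry": 0, "rz": 0, "gripper": 1}, {"dx": 0, "dy": 91.5, "dz": -50, "rx": 0, "ry": 0, "rz": 0, "gripper": 1}, {"dx": 0, "dy": 91.5, "dz": -50, "rx": 0, "ry": 0, "rz": 0, "gripper": 1}])

```text
t: 8.87
eef_pos: [0.48, -0.3356, 0.1767]
ee_rot: [-3.141, -0.0, -0.008]
force: [0.1, 0.1, 0.5]
width: 0.0008
gripper_force: 0.0
```

Run:
```python
from h import *
print(arm.get_state()['eef_pos'])
f=grab('wrist'); save(f,'w3.png'); W=cloud(f); Z=W[...,2]
k=(W[...,0]>.53)&(W[...,0]<.59)&(abs(W[...,1]+.30)<.05)&(Z>.1)&(Z<.13); print('lid',np.median(Z[k]),k.sum())
for y in np.arange(-.357,-.225,.005):
    k=(abs(W[...,0]-.483)<.005)&(abs(W[...,1]-y)<.0025)
    print(round(y,3),k.sum(),Z[k].mean().round(4) if k.any() else '')
```

```text
[ 0.47995339 -0.33564585  0.17666862]
lid 0.11282795277536972 24257
-0.357 135 0.1003
-0.352 128 0.1011
-0.347 126 0.1083
-0.342 235 0.1414
-0.337 360 0.162
-0.332 348 0.1634
-0.327 132 0.1097
-0.322 123 0.1044
-0.317 132 0.1004
-0.312 139 0.1004
-0.307 131 0.1006
-0.302 139 0.1007
-0.297 139 0.1007
-0.292 128 0.1007
-0.287 136 0.1004
-0.282 140 0.102
-0.277 210 0.1052
-0.272 108 0.1103
-0.267 113 0.1085
-0.262 117 0.1067
-0.257 136 0.1056
-0.252 149 0.1056
-0.247 136 0.1057
-0.242 93 0.1044
-0.237 113 0.1018
-0.232 105 0.0992
-0.227 7 0.0978
```

View pics/w3.png

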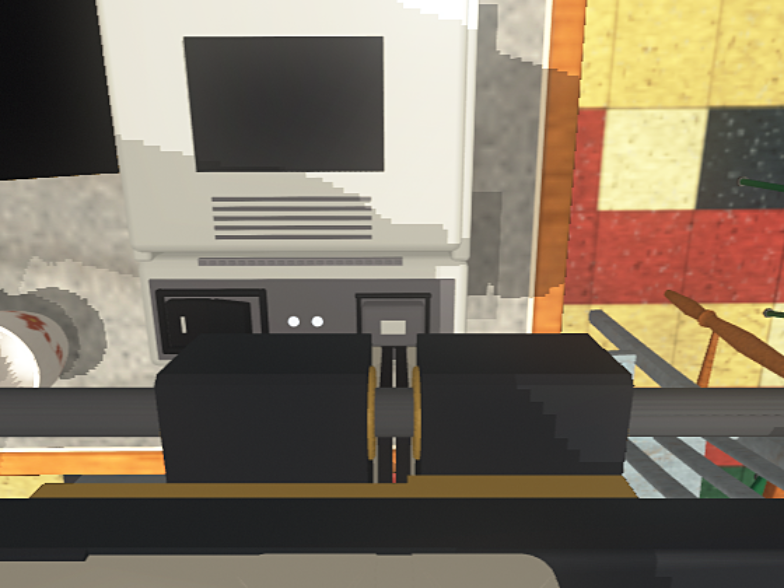

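The rocker is on: outer half flat at 105.6 mm, inner half raised. The fingertips are centred over the key at (393,327). Pressing feed.

jog_arm(targets=[{"dx": 0, "dy": 0, "dz": 25, "rx": 0, "ry": 0, "rz": 0, "gripper": 1}, {"dx": 0, "dy": 0, "dz": 38, "rx": 0, "ry": 0, "rz": 0, "gripper": 1}, {"dx": 0, "dy": 0, "dz": 43, "rx": 0, "ry": 0, "rz": 0, "gripper": 1}, {"dx": 0, "dy": 0, "dz": 45, "rx": 0, "ry": 0, "rz": 0, "gripper": 1}, {"dx": 0, "dy": 0, "dz": 47, "rx": 0, "ry": 0, "rz": 0, "gripper": 1}, {"dx": 0, "dy": 0, "dz": 48.5, "rx": 0, "ry": 0, "rz": 0, "gripper": 1}, {"dx": 0, "dy": 0, "dz": 49.5, "rx": 0, "ry": 0, "rz": 0, "gripper": 1}, {"dx": 0, "dy": 0, "dz": 50.3, "rx": 0, "ry": 0, "rz": 0, "gripper": 1}])

```text
t: 9.58
eef_pos: [0.4806, -0.3356, 0.1281]
ee_rot: [3.141, -0.001, -0.007]
force: [-5.1, 7.5, 17.8]
width: 0.0005
gripper_force: 8.9
```

jog_arm(targets=[{"dx": 0, "dy": 0, "dz": 0.5, "rx": 0, "ry": 0, "rz": 0, "gripper": 1}, {"dx": 0, "dy": 0, "dz": 0.5, "rx": 0, "ry": 0, "rz": 0, "gripper": 1}, {"dx": 0, "dy": 0, "dz": 0.5, "rx": 0, "ry": 0, "rz": 0, "gripper": 1}, {"dx": 0, "dy": 0, "dz": 0.5, "rx": 0, "ry": 0, "rz": 0, "gripper": 1}, {"dx": 0, "dy": 0, "dz": 0.5, "rx": 0, "ry": 0, "rz": 0, "gripper": 1}, {"dx": 0, "dy": 0, "dz": 0.5, "rx": 0, "ry": 0, "rz": 0, "gripper": 1}, {"dx": 0, "dy": 0, "dz": 0.5, "rx": 0, "ry": 0, "rz": 0, "gripper": 1}, {"dx": 0, "dy": 0, "dz": 0.5, "rx": 0, "ry": 0, "rz": 0, "gripper": 1}])

```text
t: 10.25
eef_pos: [0.4805, -0.3356, 0.1281]
ee_rot: [3.141, -0.002, -0.007]
force: [-5.6, 7.4, 15.0]
width: 0.0007
gripper_force: 7.7
```

It is bottomed at 106 mm. Holding.

jog_arm(targets=[{"dx": 0, "dy": 0, "dz": 0, "rx": 0, "ry": 0, "rz": 0, "gripper": 1}, {"dx": 0, "dy": 0, "dz": 0, "rx": 0, "ry": 0, "rz": 0, "gripper": 1}, {"dx": 0, "dy": 0, "dz": 0, "rx": 0, "ry": 0, "rz": 0, "gripper": 1}, {"dx": 0, "dy": 0, "dz": 0, "rx": 0, "ry": 0, "rz": 0, "gripper": 1}, {"dx": 0, "dy": 0, "dz": 0, "rx": 0, "ry": 0, "rz": 0, "gripper": 1}, {"dx": 0, "dy": 0, "dz": 0, "rx": 0, "ry": 0, "rz": 0, "gripper": 1}, {"dx": 0, "dy": 0, "dz": 0, "rx": 0, "ry": 0, "rz": 0, "gripper": 1}, {"dx": 0, "dy": 0, "dz": 0, "rx": 0, "ry": 0, "rz": 0, "gripper": 1}])

```text
t: 10.92
eef_pos: [0.4805, -0.3356, 0.1281]
ee_rot: [3.141, -0.002, -0.007]
force: [-4.2, 7.4, 15.7]
width: 0.0006
gripper_force: 7.7
```

jog_arm(targets=[{"dx": 0, "dy": 0, "dz": 0, "rx": 0, "ry": 0, "rz": 0, "gripper": 1}, {"dx": 0, "dy": 0, "dz": 0, "rx": 0, "ry": 0, "rz": 0, "gripper": 1}, {"dx": 0, "dy": 0, "dz": 0, "rx": 0, "ry": 0, "rz": 0, "gripper": 1}, {"dx": 0, "dy": 0, "dz": 0, "rx": 0, "ry": 0, "rz": 0, "gripper": 1}, {"dx": 0, "dy": 0, "dz": 0, "rx": 0, "ry": 0, "rz": 0, "gripper": 1}, {"dx": 0, "dy": 0, "dz": 0, "rx": 0, "ry": 0, "rz": 0, "gripper": 1}, {"dx": 0, "dy": 0, "dz": 0, "rx": 0, "ry": 0, "rz": 0, "gripper": 1}, {"dx": 0, "dy": 0, "dz": 0, "rx": 0, "ry": 0, "rz": 0, "gripper": 1}])

```text
t: 11.58
eef_pos: [0.4805, -0.3356, 0.1281]
ee_rot: [3.141, -0.002, -0.007]
force: [-5.0, 7.3, 15.8]
width: 0.0002
gripper_force: 7.7
```

jog_arm(targets=[{"dx": 0, "dy": 0, "dz": -10, "rx": 0, "ry": 0, "rz": 0, "gripper": 1}, {"dx": 0, "dy": 0, "dz": -30, "rx": 0, "ry": 0, "rz": 0, "gripper": 1}, {"dx": 0, "dy": 0, "dz": -60, "rx": 0, "ry": 0, "rz": 0, "gripper": 1}, {"dx": 0, "dy": 0, "dz": -90, "rx": 0, "ry": 0, "rz": 0, "gripper": 1}, {"dx": 0, "dy": 0, "dz": -110, "rx": 0, "ry": 0, "rz": 0, "gripper": 1}, {"dx": 0, "dy": 0, "dz": -120, "rx": 0, "ry": 0, "rz": 0, "gripper": 1}, {"dx": 0, "dy": 0, "dz": -120, "rx": 0, "ry": 0, "rz": 0, "gripper": 1}, {"dx": 0, "dy": 0, "dz": -120, "rx": 0, "ry": 0, "rz": 0, "gripper": 1}])

```text
t: 12.25
eef_pos: [0.4803, -0.3357, 0.2459]
ee_rot: [-3.142, -0.001, -0.008]
force: [-0.6, 0.3, -0.1]
width: 0.0003
gripper_force: 0.0
```

Run:
```python
from h import *
f=grab('wrist'); save(f,'w4.png'); W=cloud(f); Z=W[...,2]
k=(W[...,0]>.53)&(W[...,0]<.59)&(abs(W[...,1]+.30)<.05)&(Z>.1)&(Z<.13); print('lid',np.median(Z[k]),k.sum())
for y in (-.342,-.337,-.332,-.272,-.267,-.252,-.247):
    k=(abs(W[...,0]-.483)<.005)&(abs(W[...,1]-y)<.0025); print(y,k.sum(),np.median(Z[k]))
```

```text
lid 0.11284173983099455 13188
-0.342 179 0.11121467133906432
-0.337 300 0.26945936138547333
-0.332 282 0.26932319011583183
-0.272 81 0.11024504273938562
-0.267 80 0.10835257162502596
-0.252 87 0.10545525716231924
-0.247 81 0.10581167922341272
```

View pics/w4.png

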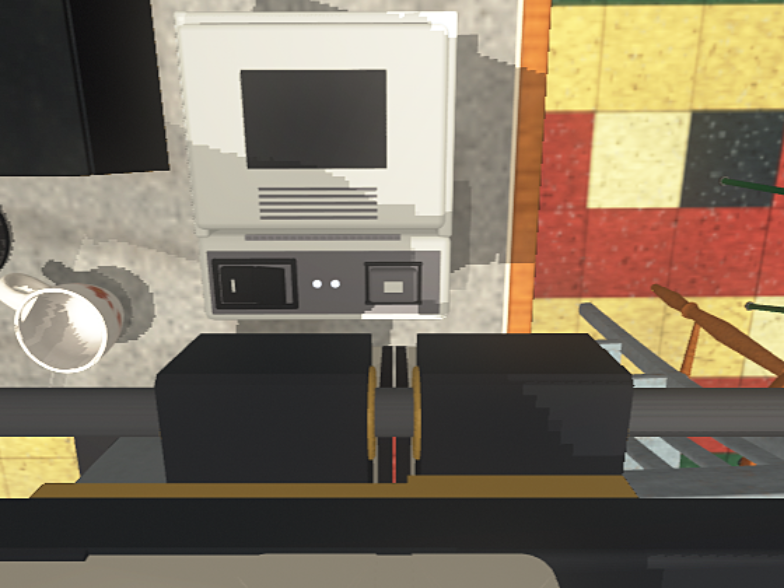

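The picture shows the lid shut (front edge along row 232), the rocker on at (255,285), the key back up at (392,286), the printer where it stood and the arm clear. Handing in.

```bash
python3 -c "
from station import arm
print(arm.job_done())"
```

```text
the job is handed in; nothing more can be done
None
```

The lid is shut, the printer is switched on, and the feed key was held fully down for about 2 s, in that order; the job is handed in at about 12 s with the arm clear, and the verdict was not reported back.

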